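Serve a mini cake with the tongs

TASK

Pick up the red-handled tongs, close them on the dark chocolate cake in the front row of the tray, lift it out and hold it in the tongs above the middle of the yellow dish, well clear of its rim; finish there, still holding. Never touch the dark cake with the fingers, and leave the pale cakes and the dish standing where they are.

Things in the scene. Friction and masses are not known exactly. Their poses are not given: they have to be found in the camera images.
- tongs: red-handled steel tongs lying flat on the table, 195 mm long, 22 mm high, 72 g. Origin: underside, midway between the two red grip pads, near the centre of mass; x to the mouth, y left, z up. Two jaws, sprung open and linked to move equally and in mirror image, turn on an upright hinge 75 mm behind the origin (hub 18 mm across, 24 mm high). Pinched part-way they can be carried open
- jaw_left: jaw at +y; origin on the hinge, underside; turned as tongs when fully open, clockwise from above as it closes. An upright red grip pad (40 mm long, 22 mm high) beside the tongs' origin. The two pads, open, measure 56 mm over their outsides. Spring: pushes each pad out with about 2.5 N when open, 6 N when closed on a cake; 20 to 30 N of grip is right
- jaw_right: jaw at -y, the mirror image. Each jaw ends in an upright steel paddle, 30 mm long, 22 mm high, 4 mm thick, 82 to 112 mm ahead of the tongs' origin. With the pads squeezed to a width w (mm) over their outsides, the gap between the paddles is about 2.3 w - 40 mm (open: 89 mm); they lie parallel when 34 mm apart
- tongs_mouth (a point): point midway between the two tip paddles, 97 mm ahead of the tongs' origin and 11 mm above their underside; axes as tongs
- dark_cake: the dark chocolate-brown mini cake: an upright cylinder 34 mm across and 34 mm high with a small brown swirl on it (46 mm in all), about 30 g, standing on the tray. Origin: centre of its underside. It stands in the front row (nearest the robot), at any of the row's three places
- tray: fixed grey metal tray, 130 (x) x 210 (y) mm, rim 15 mm high, with a flat brown mat on which the cakes stand, 5 mm above the table. Origin: centre of its underside. It carries a front row of three cakes (25 mm to the robot's side of its centre line, 64 mm apart) and a back row of two (35 mm beyond it, standing behind the gaps). The tongs' underside must be over 15 mm high to pass over the rim
- dish: yellow dish that looks like a piece of cheese, 71 (x) x 94 (y) x 47 mm, open on top, standing on the table. Origin: centre of its underside
- pale_cake_1: pale yellow mini cake with a white swirl, same size as the dark one, in the front row; origin: centre of its underside
- pale_cake_2: pale yellow mini cake with a white swirl, same size as the dark one, in the front row; origin: centre of its underside
- pale_cake_3: pale yellow mini cake with a white swirl, same size as the dark one, in the back row; origin: centre of its underside
- pale_cake_4: pale yellow mini cake with a white swirl, same size as the dark one, in the back row; origin: centre of its underside
Not all that is in view belongs to the job. What is shaped like the dish but purple is not meant.

How it is judged:
By the outcome, as a careful person would: the job done as asked, in the order asked, and still so for the second after the job is handed in, while the arm keeps its last pose, push and grip.
It also fails if it takes over 42 s, if anything falls off the work surface, if the arm or the gripper's body presses on something with over 40 N, if the wrist force passes 120 N, or if a joint passes its speed limit or range.

ROBOT

A 7-joint arm with a two-finger parallel gripper is mounted at the origin on a cart in front of the work surface, level with it; the furniture and walls round the work are solid. World frame = base frame: x ahead of the robot, y to its left, z up, the work surface at z = 0. Lengths are in m, angles in rad, forces in N, time in s.
With the tool pointing down it reaches from about 0.425 to 0.95 m from the base axis. Payload 4.7 kg.
Tool frame: the origin (TCP) lies midway between the tips of the shut fingers; the grasp point (between the pads) lies 19 mm behind it; z points along the fingers, y is the line along which they close (so a half turn about z gives the same grasp; the last joint's range is limited). The gripper opens to 87 mm and grips with 3 to 60 N. Pads are 19 mm wide; open, the fingers measure 117 mm over their backs; the gripper's body (75 mm by 190 mm) begins 51 mm behind the grasp point.
Start: joints at [-1.204, 0.469, -0.049, 1.532, 0.024, 1.141, -0.082], TCP at [0.26, 0.623, 0.223] pointing down, gripper open.
Joint ranges: [-2.59, 2.59], [-0.33, 1.99], [-1.39, 1.29], [0.1, 2.45], [-1.04, 4.18], [0.21, 1.99], [-2.66, 2.66]. Speed limits (rad/s): [2.57, 2.57, 3.14, 3.14, 3.14, 3.14, 3.14].

INTERFACE

Orientations are given as a unit quaternion [x, y, z, w].
In Python, from workcell import bot, cams gives the robot as it stands. The module is installed in compiled form; this text tells all that it offers.
- The arm moves only by the shell command python3 -m inch 'ROWS' [FORCE]. ROWS is JSON, a list of rows, each a list of 7 numbers: the turn, a rotation vector about the tool's x, y, z in degrees, then the shift along the tool's x, y, z in m, then the opening, from 0 (shut) to 1 (fully open). In form: [[rx, ry, rz, x, y, z, gripper], ...]. A call has exactly 5 rows; each row shifts and turns the commanded pose from where the row before left it, along the tool's axes as they then stand; what a row does not reach is not made up. A row lasts 1/8 s, in which the tool goes at most 62.5 mm and 10.7 degrees, less where a joint would pass 70% of its speed; a pose out of reach is approached as far as the arm can. A call with a gripper value outside its range is refused whole. The fingers move at their own pace and stop on an object; FORCE is the grip in N (left out, the last holds). Time passes only in rows, so rows that do not move let the fingers close, or fill a call up. It gives the time, the measured TCP pose, the force, the opening and the grip force at its end, in the units of the state.
- bot.get_obs(): the state, without advancing time (a new reading comes with each control period).
- cams.capture(name): name is "scene" or "top" or "wrist"; returns a dict with "frame" (400x640x3 uint8, red, green, blue), "z_map" (400x640 float32, m along the optical axis (not along the pixel's ray), 0 where there is no reading), "vfov" (degrees; the focal length in pixels is half the picture's height over the tangent of half this angle, whatever the lens; pixels are square), "cx", "cy" (the principal point, pixels), "xyz" and "orientation" of the camera in the world; the wrist camera has in their place "tool_from_camera" (4x4, takes a point from camera to tool coordinates, whose origin is the TCP and whose axes are the flange's). Camera axes: x right, y down, z forward; pixel columns grow to the right and rows downward; lengths in m; the calibration is good to about 2 mm. A picture is of the moment at which its call begins: read the wrist's pose just before it.
- bot.hand_in(): hands the job in; it is judged then, once.
The state is a dict: "t": time; "joint_pos": joint angles; "joint_velocities": joint speeds; "joint_efforts": joint torques, N m; "position": TCP position; "tool_rot": TCP orientation; "ft_force": force on the tool from outside, world axes, zero at the start; "moment": the same for the moment, N m; "gripper_width": finger opening in m; "gripper_force": force on a finger pad.
Only numpy, scipy, OpenCV 4.12 (cv2) and the standard library are available. Lean on these libraries where they do the work, as an engineer would, in place of code of your own. Each camera call takes 0.05 s, during which the arm holds its last target. There are 200 camera calls.

## Working session

There is one attempt and no reset: what is moved stays moved. The work goes in short steps, Python scripts to look and compute and a shell command to move; the robot and the scene stay as the last step left them, time stands still between calls to the robot, and variables do not carry over. Pictures are saved under pics/ and viewed, at most 10 in all, crops included, and the job is handed in when it is done.

```bash
mkdir -p pics
cat > h.py <<'E'
import numpy as np, cv2
from workcell import bot, cams
from scipy.spatial.transform import Rotation as R
def cap(n):
    o=bot.get_obs(); c=cams.capture(n)
    c['f']=200/np.tan(np.radians(c['vfov'])/2)
    if n=='wrist':
        T=np.eye(4);T[:3,:3]=R.from_quat(o['tool_rot']).as_matrix();T[:3,3]=o['position']
        T=T@np.array(c['tool_from_camera'])
        c['Rm'],c['p']=T[:3,:3],T[:3,3]
    else:
        q=np.array(c['orientation'])
        c['Rm']=R.from_quat(q).as_matrix() if q.size==4 else q; c['p']=np.array(c['xyz'])
    return c
def cloud(c):
    v,u=np.mgrid[:400,:640]; z=c['z_map']
    d=np.stack([(u-c['cx'])/c['f']*z,(v-c['cy'])/c['f']*z,z],-1)
    P=d@c['Rm'].T+c['p']; P[z<=0]=np.nan; return P
def save(c,n): cv2.imwrite('pics/'+n,c['frame'][:,:,::-1])
E
python3 - <<'E'
from h import *
o=bot.get_obs()
print({k:np.round(o[k],3) for k in o})
for n in('top','scene'):
    c=cap(n);save(c,n+'.png');print(n,c['vfov'],c['p'],c['orientation'])
    P=cloud(c); np.save(n+'.npy',P); np.save(n+'_f.npy',c['frame'])
    print(np.nanpercentile(P.reshape(-1,3),[1,50,99],axis=0).round(3))
E
```

```text
{'t': np.float64(0.0), 'joint_pos': array([-1.204,  0.469, -0.049,  1.534,  0.024,  1.141, -0.082]), 'joint_velocities': array([-0.001,  0.001, -0.   , -0.002, -0.001, -0.002, -0.001]), 'joint_efforts': array([ 0.0000e+00, -5.0799e+01, -8.0000e-02, -2.3616e+01, -6.1000e-02,
        3.8000e-02,  0.0000e+00]), 'position': array([0.26 , 0.622, 0.221]), 'tool_rot': array([ 0.197,  0.98 , -0.001, -0.   ]), 'ft_force': array([ 0.512, -0.07 , -0.06 ]), 'moment': array([-0.007, -0.011,  0.012]), 'gripper_force': np.float64(0.0), 'gripper_width': np.float64(0.087)}
top 48.9906726360647 [ 0.45125053 -0.09386503  0.96328339] [-0.6996913   0.71221019 -0.04094027  0.0388926 ]
[[-0.094 -0.931 -0.847]
 [ 0.588 -0.101 -0.052]
 [ 1.368  0.61   0.166]]
scene 52.22486299150186 [ 0.17822575 -0.7484119   0.45000339] [ 0.83800501 -0.20235814  0.12720859 -0.49052703]
[[-0.221 -0.399 -0.842]
 [ 0.664 -0.102 -0.   ]
 [ 1.454  3.982  0.39 ]]
```

View pics/top.png

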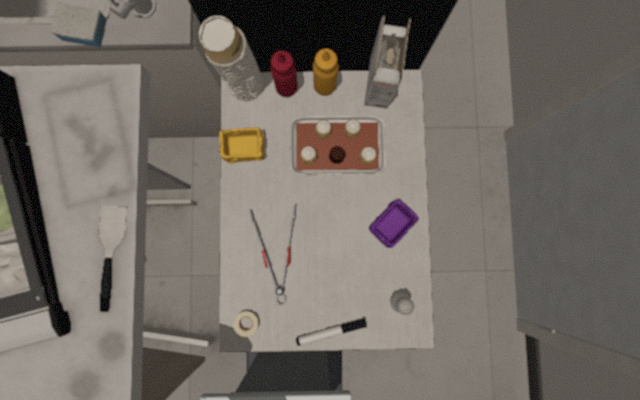

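View pics/scene.png

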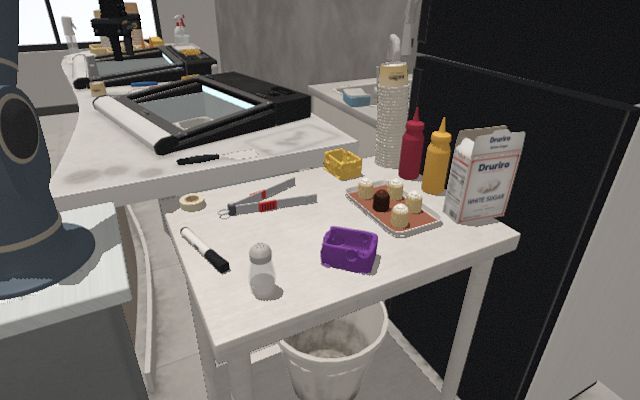

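The top view shows the tongs with pads at about (265,259) and (290,256) and the hinge at (281,293). The dark cake, at (337,155), is in the middle of the front row. The yellow dish is at (242,145) and the purple decoy at (394,223). The scene view agrees.

```bash
cat > m.py <<'E'
from h import *
c=cap('top')
hsv=cv2.cvtColor(c['frame'],cv2.COLOR_RGB2HSV); P=cloud(c); H,S,V=cv2.split(hsv)
def ray(u,v,z):
    d=c['Rm']@np.array([(u-c['cx'])/c['f'],(v-c['cy'])/c['f'],1]); return (c['p']+d*(z-c['p'][2])/d[2]).round(4)
def blobs(m,box,amin,z,name):
    M=np.zeros((400,640),np.uint8); x0,y0,x1,y1=box; M[y0:y1,x0:x1]=(m[y0:y1,x0:x1]*255)
    n,l,s,ce=cv2.connectedComponentsWithStats(M)
    for i in range(1,n):
        if s[i,4]>=amin:
            q=P[l==i]; u,v=ce[i]
            print(name,s[i,4],ce[i].round(1),'ray',ray(u,v,z),'depthmed',np.nanmedian(q,0).round(4),'min',np.nanpercentile(q,3,axis=0).round(3),'max',np.nanpercentile(q,97,axis=0).round(3))
red=((H<8)|(H>172))&(S>120)
blobs(red&(V>90),(240,230,310,285),10,.02,'pad')
blobs((H>15)&(H<35)&(S>120),(210,120,275,170),50,.045,'dish')
blobs((V<75),(295,130,380,170),20,.045,'dark')
blobs((S<70)&(V>150),(300,118,378,165),20,.045,'pale')
z=P[...,2]
blobs((z>.012)&(z<.04),(240,195,310,310),10,.022,'tong')
blobs((H<12)&(S>90),(290,115,385,180),200,.005,'mat')
# surface height and cake clusters
print('table z',np.nanmedian(P[180:200,300:400,2]))
for r in ((250,205,260,215),(290,200,300,212),(275,285,288,303)):
    sub=P[r[1]:r[3],r[0]:r[2]].reshape(-1,3); sub=sub[sub[:,2]>.01]; print(len(sub),np.median(sub,0) if len(sub) else '')
cv2.imwrite('pics/t2.png',cv2.resize(c['frame'][195:310,235:315,::-1],None,fx=5,fy=5,interpolation=2))
E
python3 m.py
```

```text
pad 37 [288.3 256.4] ray [ 0.4399 -0.0322  0.02  ] depthmed [ 0.4387 -0.0318  0.0197] min [ 0.424 -0.034  0.004] max [ 0.458 -0.029  0.023]
pad 15 [264.7 261.1] ray [0.4309 0.0182 0.02  ] depthmed [0.4311 0.0176 0.0222] min [0.421 0.015 0.019] max [0.443 0.021 0.024]
dish 1378 [241.4 144.4] ray [0.6793 0.0637 0.045 ] depthmed [0.6864 0.0685 0.0188] min [0.652 0.023 0.005] max [0.712 0.107 0.047]
dark 206 [336.7 154.6] ray [ 0.6536 -0.1391  0.045 ] depthmed [ 0.6537 -0.1396  0.0431] min [ 0.643 -0.154  0.014] max [ 0.67  -0.125  0.052]
pale 432 [337.6 124.1] ray [ 0.7202 -0.1426  0.045 ] depthmed [ 0.7224 -0.1457  0.0423] min [ 0.706 -0.218 -0.001] max [ 0.743 -0.072  0.052]
pale 139 [307.7 152.9] ray [ 0.6583 -0.0774  0.045 ] depthmed [ 0.6582 -0.078   0.0453] min [ 0.647 -0.091  0.04 ] max [ 0.671 -0.065  0.052]
pale 140 [368.3 153.5] ray [ 0.6548 -0.2067  0.045 ] depthmed [ 0.6546 -0.2063  0.0453] min [ 0.643 -0.219  0.039] max [ 0.667 -0.194  0.051]
tong 469 [274.9 253.4] ray [ 0.4468 -0.004   0.022 ] depthmed [ 0.4417 -0.0099  0.0216] min [ 0.364 -0.044  0.013] max [0.541 0.05  0.027]
tong 23 [280.7 301.1] ray [ 0.347  -0.0154  0.022 ] depthmed [ 0.3444 -0.0176  0.0139] min [ 0.339 -0.022  0.012] max [ 0.357 -0.004  0.016]
mat 2741 [336.6 146.6] ray [ 0.6805 -0.1414  0.005 ] depthmed [ 0.6836 -0.1412  0.0054] min [ 0.633 -0.228  0.002] max [ 0.731 -0.056  0.044]
table z 6.012380337477863e-05
7 [0.53498747 0.04922332 0.01705639]
16 [ 0.54423778 -0.04464078  0.02153242]
98 [ 0.36670513 -0.01227984  0.02200861]
```

View pics/t2.png

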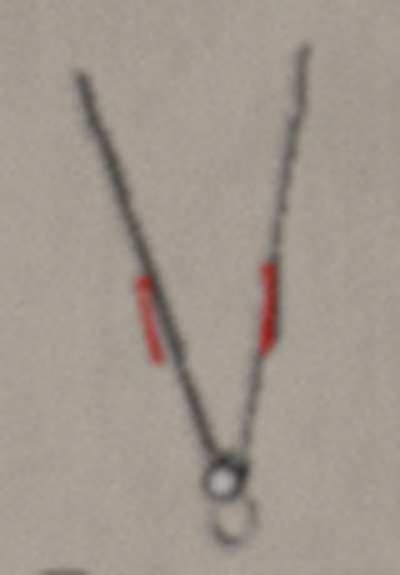

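The crop shows the hinge at about (279.6,291) and the pads at about (265,259) and (288.7,256.4), so the tongs' yaw is about +5°. The positions agree with the sizes given, so I'll move to hover near them.

```bash
python3 -m inch '[[0,0,-9.4,0,0,0,1],[0,0,-9.4,0,0,0,1],[0,0,-9.4,0,0,0,1],[0,0,0,0,0,0,1],[0,0,0,0,0,0,1]]' 25
python3 -m inch '[[0,0,0,-0.04,-0.047,0,1],[0,0,0,-0.04,-0.047,0,1],[0,0,0,-0.04,-0.047,0,1],[0,0,0,-0.04,-0.047,0,1],[0,0,0,-0.04,-0.047,0,1]]'
python3 -m inch '[[0,0,0,0.0055,-0.06,0,1],[0,0,0,0.0055,-0.06,0,1],[0,0,0,0.0055,-0.06,0,1],[0,0,0,0.0055,-0.06,0,1],[0,0,0,0.0055,-0.06,0,1]]'
python3 -m inch '[[0,0,0,0.008,-0.025,0,1],[0,0,0,0.008,-0.025,0,1],[0,0,0,0.008,-0.025,0,1],[0,0,0,0.008,-0.025,0,1],[0,0,0,0,0,0,1]]'
cat > w.py <<'E'
from h import *
import sys
o=bot.get_obs(); c=cap('wrist'); save(c,sys.argv[1]); P=cloud(c)
Rm=R.from_quat(o['tool_rot']).as_matrix(); print('tcp',np.round(o['position'],4),'toolx',Rm[:,0].round(3),'yaw',np.degrees(np.arctan2(-Rm[1,0],-Rm[0,0])).round(2),'z',Rm[:,2].round(3),'j',np.round(o['joint_pos'],2),'w',o['gripper_width'],'F',o['gripper_force'],o['ft_force'],o['t'])
hsv=cv2.cvtColor(c['frame'],cv2.COLOR_RGB2HSV);H,S,V=cv2.split(hsv)
M=((((H<8)|(H>172))&(S>130)&(V>70))*255).astype(np.uint8)
n,l,s,ce=cv2.connectedComponentsWithStats(M)
for i in range(1,n):
    if s[i,4]>60:
        q=P[l==i]; q=q[q[:,2]>.012] if np.nanmax(q[:,2])>.012 else q
        print('red',s[i,4],ce[i].round(),np.nanmedian(q,0).round(4),np.nanpercentile(q,2,axis=0).round(3),np.nanpercentile(q,98,axis=0).round(3))
np.save('wP.npy',P)
E
python3 w.py w1.png
```

```text
t: 0.78
position: [0.2603, 0.6227, 0.2223]
tool_rot: [-0.047, 0.999, -0.0, -0.0]
ft_force: [-0.0, 0.7, -0.2]
gripper_width: 0.087
gripper_force: 0.0
t: 1.4
position: [0.4831, 0.4068, 0.2228]
tool_rot: [-0.047, 0.999, 0.0, 0.0]
ft_force: [0.0, 0.1, -0.6]
gripper_width: 0.087
gripper_force: 0.0
t: 2.02
position: [0.4833, 0.105, 0.2229]
tool_rot: [-0.047, 0.999, 0.0, 0.001]
ft_force: [0.9, -0.3, 0.1]
gripper_width: 0.087
gripper_force: 0.0
t: 2.65
position: [0.4609, 0.0026, 0.2227]
tool_rot: [-0.046, 0.999, -0.0, 0.0]
ft_force: [-0.4, -0.2, -0.7]
gripper_width: 0.0872
gripper_force: 0.0
tcp [0.4609 0.0026 0.2227] toolx [-0.996 -0.091 -0.   ] yaw 5.22 z [ 0. -0. -1.] j [-0.2   0.11  0.11  2.03 -0.01  1.    1.58] w 0.08716566327941505 F 0.0 [-0.35585572 -0.22719764 -0.73699098] 2.65
red 147 [293. 155.] [ 0.4382 -0.0319  0.0229] [ 0.42  -0.035  0.018] [ 0.458 -0.029  0.025]
red 140 [335. 155.] [0.4325 0.0181 0.0229] [0.416 0.013 0.018] [0.453 0.023 0.024]
red 1069 [242. 305.] [ 0.4735 -0.041   0.258 ] [ 0.473 -0.127  0.027] [ 0.668 -0.04   0.273]
```

View pics/w1.png

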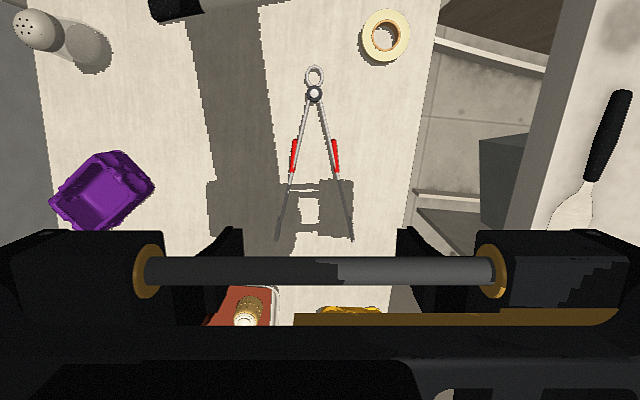

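The wrist view shows the pads at (293,155) and (335,155), placed symmetrically and level, with the hinge at (315,94). The origin is near (0.436,-0.007). I'll descend over the pads.

```bash
python3 -m inch '[[0,0,0,0.013,-0.0035,0,1],[0,0,0,0.0127,-0.0035,0.02,1],[0,0,0,0,0,0.05,1],[0,0,0,0,0,0.05,1],[0,0,0,0,0,0.03,1]]' 25
python3 -m inch '[[0,0,0,0,0,0.03,1],[0,0,0,0,0,0.02,1],[0,0,0,0,0,0.012,1],[0,0,0,0,0,0.0057,1],[0,0,0,0,0,0,1]]'
python3 w.py w2.png
```

```text
t: 3.32
position: [0.4345, -0.0043, 0.0707]
tool_rot: [-0.049, 0.999, 0.0, -0.001]
ft_force: [0.3, 0.1, -0.1]
gripper_width: 0.087
gripper_force: 0.0
t: 3.95
position: [0.4364, -0.0049, 0.005]
tool_rot: [-0.048, 0.999, 0.0, 0.0]
ft_force: [-1.1, -0.3, -0.4]
gripper_width: 0.0874
gripper_force: 0.0
tcp [ 0.4364 -0.0049  0.005 ] toolx [-0.995 -0.097 -0.   ] yaw 5.54 z [ 0.  0. -1.] j [-0.15  0.43  0.08  2.27 -0.08  0.44  1.66] w 0.08738221365333264 F 0.0 [-1.11379539 -0.32725293 -0.44274754] 3.95
red 448 [272. 234.] [ 0.4261 -0.0311  0.0226] [ 0.42  -0.034  0.013] [ 0.437 -0.028  0.024]
red 441 [363. 235.] [0.4214 0.0154 0.0226] [0.402 0.005 0.013] [0.432 0.019 0.088]
red 75 [267. 289.] [ 0.4568 -0.0317  0.0227] [ 0.454 -0.035  0.021] [ 0.459 -0.029  0.024]
red 90 [366. 289.] [0.4516 0.0209 0.0228] [0.449 0.018 0.02 ] [0.454 0.024 0.024]
```

View pics/w2.png

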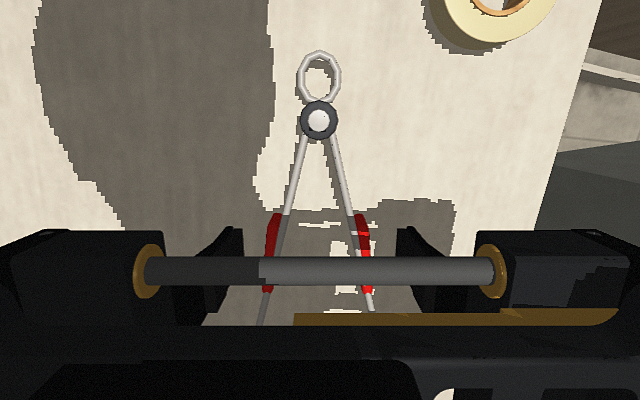

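The pads at (272,240) and (362,240) sit centred between the fingers. I'll squeeze them part-way (about 44 mm) and lift a little.

```bash
python3 -m inch '[[0,0,0,0,0,0,0.7],[0,0,0,0,0,0,0.6],[0,0,0,0,0,0,0.52],[0,0,0,0,0,0,0.5],[0,0,0,0,0,0,0.5]]' 25
python3 -m inch '[[0,0,0,0,0,0,0.5],[0,0,0,0,0,0,0.5],[0,0,0,0,0,-0.01,0.5],[0,0,0,0,0,-0.015,0.5],[0,0,0,0,0,-0.015,0.5]]'
python3 -m inch '[[0,0,0,0,0,-0.015,0.5],[0,0,0,0,0,-0.02,0.5],[0,0,0,0,0,-0.025,0.5],[0,0,0,0,0,-0.015,0.5],[0,0,0,0,0,0,0.5]]'
python3 w.py w3.png
cat > t.py <<'E'
from h import *
c=cap('top');P=cloud(c)
import sys
save(c,sys.argv[1]); o=bot.get_obs()['position']
m=(P[...,2]>o[2]-.02)&(P[...,2]<o[2]+.05)&(P[...,0]>o[0]+.06)&(P[...,0]<o[0]+.135)&(abs(P[...,1]-o[1])<.08)
q=P[m]; print(len(q))
for lo,hi in((.06,.08),(.08,.1),(.1,.13)):
    for s in(1,-1):
        k=q[(q[:,0]>o[0]+lo)&(q[:,0]<o[0]+hi)&(s*(q[:,1]-o[1]-.01)>0)]
        if len(k):print(lo,s,len(k),np.median(k,0).round(4),np.max(k,0).round(3))
E
python3 t.py t3.png
```

```text
t: 4.62
position: [0.4367, -0.0052, 0.005]
tool_rot: [-0.048, 0.999, 0.0, 0.0]
ft_force: [0.7, -0.3, 0.4]
gripper_width: 0.0474
gripper_force: 4.2
t: 5.25
position: [0.4356, -0.0051, 0.0455]
tool_rot: [-0.048, 0.999, 0.0, -0.001]
ft_force: [-0.3, -1.3, 0.0]
gripper_width: 0.0435
gripper_force: 4.1
t: 5.88
position: [0.4366, -0.005, 0.1209]
tool_rot: [-0.048, 0.999, 0.0, 0.001]
ft_force: [0.4, -0.4, -0.6]
gripper_width: 0.0437
gripper_force: 4.1
tcp [ 0.4366 -0.005   0.1209] toolx [-0.995 -0.096 -0.002] yaw 5.53 z [ 0.002  0.001 -1.   ] j [-0.18  0.21  0.11  2.19 -0.04  0.74  1.62] w 0.0436866464930697 F 4.146415293216705 [ 0.42241733 -0.41650557 -0.56748216] 5.875
red 443 [284. 233.] [ 0.4242 -0.0249  0.1384] [ 0.419 -0.028  0.121] [ 0.436 -0.022  0.14 ]
red 435 [355. 234.] [0.4208 0.0114 0.1384] [0.416 0.008 0.121] [0.432 0.014 0.14 ]
red 78 [284. 288.] [ 0.4558 -0.0229  0.1389] [ 0.453 -0.026  0.137] [ 0.458 -0.02   0.14 ]
red 76 [354. 288.] [0.4522 0.0145 0.1388] [0.45  0.012 0.138] [0.455 0.017 0.14 ]
183
0.06 1 35 [0.505  0.028  0.1353] [0.515 0.032 0.14 ]
0.06 -1 28 [ 0.5068 -0.026   0.1366] [ 0.515 -0.023  0.141]
0.08 1 41 [0.5257 0.0339 0.1358] [0.535 0.038 0.141]
0.08 -1 33 [ 0.5248 -0.0278  0.1352] [ 0.534 -0.025  0.139]
0.1 1 19 [0.5411 0.0368 0.1344] [0.546 0.04  0.139]
0.1 -1 27 [ 0.5435 -0.029   0.1362] [ 0.552 -0.027  0.139]
```

```bash
python3 -c "
import cv2;a=cv2.imread('pics/w3.png');b=cv2.imread('pics/t3.png')[100:320,220:400]
b=cv2.resize(b,None,fx=2,fy=2);import numpy as np
a=cv2.resize(a,(400,250));o=np.zeros((440,760,3),np.uint8);o[:250,:400]=a;o[:440,400:760]=b;cv2.imwrite('pics/c3.png',o)"
```

```text
(no output)
```

View pics/c3.png

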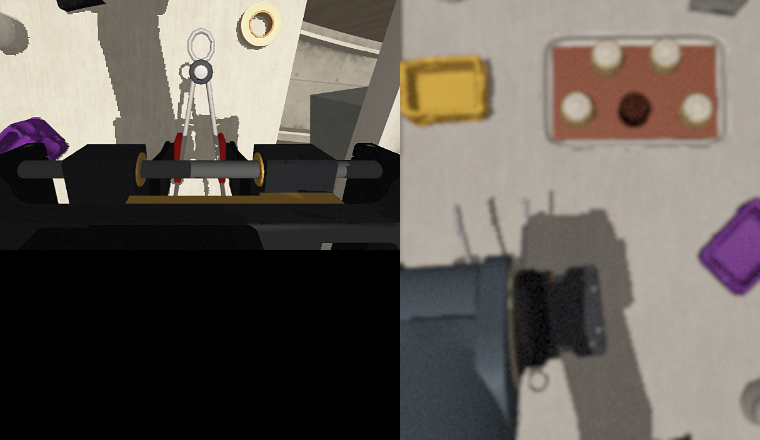

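The tongs are held level, the paddles are about 63 mm apart, and the mouth is where expected. Next I'll turn to the tray's yaw and hover above the dark cake.

```bash
python3 -m inch '[[0,0,2,0,0,0,0.5],[0,0,2,0,0,0,0.5],[0,0,2,0,0,0,0.5],[0,0,1,0,0,0,0.5],[0,0,0,0,0,0,0.5]]' 25
python3 -m inch '[[0,0,0,-0.008,-0.008,0,0.5],[0,0,0,-0.018,-0.018,0,0.5],[0,0,0,-0.024,-0.024,0,0.5],[0,0,0,-0.024,-0.024,0,0.5],[0,0,0,-0.02,-0.022,0,0.5]]'
python3 -m inch '[[0,0,0,-0.016,-0.018,0,0.5],[0,0,0,-0.01,-0.01,0,0.5],[0,0,0,-0.0059,-0.0063,0,0.5],[0,0,0,0,0,0,0.5],[0,0,0,0,0,0,0.5]]'
python3 w.py w4.png
cat > k.py <<'E'
from h import *
import sys
for n in('top','scene'):
    c=cap(n);P=cloud(c); save(c,n+sys.argv[1]+'.png'); o=bot.get_obs()['position']
    H,S,V=cv2.split(cv2.cvtColor(c['frame'],cv2.COLOR_RGB2HSV))
    d=P-[.656,-.141,0]; near=(abs(d[...,0])<.03)&(abs(d[...,1])<.03)&(P[...,2]>.012)&(P[...,2]<.06)
    q=P[near&(V<110)]; print(n,'dark',len(q),np.percentile(q,[2,50,98],axis=0).round(4).tolist())
    t=q[q[:,2]>.045]; print(' top',len(t), t.mean(0).round(4) if len(t) else '')
    z=P[...,2]; m=(z>o[2]-.007)&(z<o[2]+.022)&(P[...,0]>o[0]+.06)&(P[...,0]<o[0]+.12)&(abs(P[...,1]-o[1])<.06)&(S<90)
    for s in(1,-1):
        k=P[m&(s*(P[...,1]-o[1])>0)]
        k=k[k[:,0]>o[0]+.082]
        if len(k):print(' paddle',s,len(k),np.percentile(k,[2,50,98],axis=0).round(4).tolist())
E
python3 k.py 4
```

```text
t: 6.6
position: [0.4363, -0.0051, 0.1198]
tool_rot: [0.013, 1.0, 0.0, -0.0]
ft_force: [-0.0, 0.2, -0.3]
gripper_width: 0.0437
gripper_force: 4.1
t: 7.22
position: [0.5291, -0.1053, 0.1198]
tool_rot: [0.013, 1.0, -0.0, 0.0]
ft_force: [0.2, 0.9, -0.5]
gripper_width: 0.0438
gripper_force: 4.1
t: 7.85
position: [0.5583, -0.1378, 0.1197]
tool_rot: [0.012, 1.0, 0.0, -0.0]
ft_force: [-0.4, 0.3, -0.9]
gripper_width: 0.0435
gripper_force: 4.1
tcp [ 0.5583 -0.1378  0.1197] toolx [-1.     0.025  0.001] yaw -1.42 z [-0.001  0.001 -1.   ] j [ 0.03  0.42  0.18  1.89 -0.1   0.84  1.81] w 0.04345446404618366 F 4.14646290242672 [-0.37836273  0.3194492  -0.86015835] 7.85
red 451 [284. 234.] [ 0.5435 -0.1562  0.1371] [ 0.538 -0.159  0.119] [ 0.556 -0.153  0.139]
red 454 [355. 234.] [ 0.5451 -0.1197  0.1372] [ 0.539 -0.123  0.12 ] [ 0.557 -0.117  0.139]
red 546 [288. 298.] [ 0.5754 -0.1579  0.1372] [ 0.573 -0.161  0.038] [ 0.656 -0.155  0.138]
red 495 [351. 298.] [ 0.577  -0.1206  0.1371] [ 0.574 -0.124  0.015] [ 0.659 -0.117  0.139]Traceback (most recent call last):
  File "k.py", line 7, in <module>
    q=P[near&(V<110)]; print(n,'dark',len(q),np.percentile(q,[2,50,98],axis=0).round(4).tolist())
                                             ~~~~~~~~~~~~~^^^^^^^^^^^^^^^^^^^^
    return _quantile_unchecked(
        a, q, axis, out, overwrite_input, method, keepdims, weights)
    return _ureduce(a,
                    func=_quantile_ureduce_func,
    ...<5 lines>...
                    overwrite_input=overwrite_input,
                    method=method)
    r = func(a, **kwargs)
    result = _quantile(arr,
                       quantiles=q,
    ...<2 lines>...
                       out=out,
                       weights=wgt)
    slices_having_nans = np.isnan(arr[-1, ...])
                                  ~~~^^^^^^^^^
IndexError: index -1 is out of bounds for axis 0 with size 0
```

```bash
python3 -c "
import cv2,numpy as np;a=cv2.imread('pics/top4.png')[80:260,220:420];b=cv2.imread('pics/scene4.png')[130:280,280:500]
o=np.zeros((600,440,3),np.uint8);o[:300,:]=cv2.resize(b,(440,300));o[300:,:333]=cv2.resize(a,(333,300));cv2.imwrite('pics/c4.png',o)"
```

```text
[ WARN:0@0.012] global loadsave.cpp:275 findDecoder imread_('pics/scene4.png'): can't open/read file: check file path/integrity
Traceback (most recent call last):
TypeError: 'NoneType' object is not subscriptable
```

Top view is blocked by the arm; use what is visible.

```bash
sed -i 's/^    q=P\[near.*/    q=P[near\&(V<110)]; print(n,len(q))\n    if len(q)==0: continue\n    print(np.percentile(q,[2,50,98],axis=0).round(4).tolist())/' k.py; python3 k.py 4; python3 -c "
import cv2,numpy as np;a=cv2.imread('pics/top4.png')[80:260,220:420];b=cv2.imread('pics/scene4.png')[130:280,280:500]
o=np.zeros((600,440,3),np.uint8);o[:300,:]=cv2.resize(b,(440,300));o[300:,:333]=cv2.resize(a,(333,300));cv2.imwrite('pics/c4.png',o)"
```

```text
top 0
scene 274
[[0.6393, -0.156, 0.0127], [0.6489, -0.1488, 0.0327], [0.6673, -0.1329, 0.0498]]
 top 33 [ 0.6538 -0.1433  0.0478]
 paddle 1 85 [[0.6413, -0.1128, 0.1159], [0.6555, -0.1102, 0.1256], [0.6705, -0.1078, 0.1338]]
 paddle -1 131 [[0.6408, -0.1777, 0.1168], [0.6527, -0.1746, 0.1282], [0.6662, -0.1705, 0.1377]]
```

View pics/c4.png

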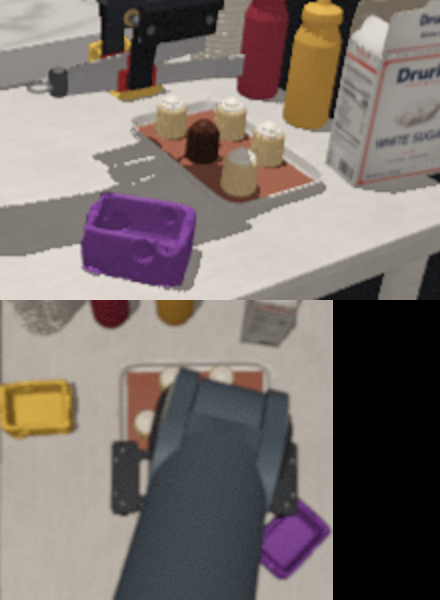

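In the scene crop the tongs are hovering over the dark cake. Measured paddle midpoint is (0.6555,-0.140) and the cake is at about (0.656,-0.141). I'll descend in two steps.

```bash
python3 -m inch '[[0,0,0,0,0,0.01,0.5],[0,0,0,0,0,0.02,0.5],[0,0,0,0,0,0.02,0.5],[0,0,0,0,0,0.012,0.5],[0,0,0,0,0,0.008,0.5]]' 25
python3 -m inch '[[0,0,0,0,0,0.007,0.5],[0,0,0,0,0,0.007,0.5],[0,0,0,0,0,0.006,0.5],[0,0,0,0,0,0.0055,0.5],[0,0,0,0,0,0,0.5]]'
python3 k.py 5;python3 -c "
import cv2,numpy as np;b=cv2.imread('pics/scene5.png')[150:250,320:470]
cv2.imwrite('pics/c5.png',cv2.resize(b,(600,400)))"
```

```text
t: 8.68
position: [0.5585, -0.1385, 0.049]
tool_rot: [0.013, 1.0, 0.0, -0.0]
ft_force: [0.0, 0.4, -0.9]
gripper_width: 0.0442
gripper_force: 4.1
t: 9.3
position: [0.5585, -0.1385, 0.0239]
tool_rot: [0.013, 1.0, 0.0, -0.0]
ft_force: [-0.3, 0.4, -1.0]
gripper_width: 0.0435
gripper_force: 4.1
top 0
scene 128
[[0.6326, -0.1698, 0.0227], [0.6502, -0.1496, 0.037], [0.6686, -0.1347, 0.0492]]
 top 13 [ 0.658  -0.1466  0.0476]
 paddle 1 1 [[0.6421, -0.1373, 0.035], [0.6421, -0.1373, 0.035], [0.6421, -0.1373, 0.035]]
 paddle -1 106 [[0.6412, -0.196, 0.0221], [0.6515, -0.1752, 0.0342], [0.6671, -0.1436, 0.0424]]
```

View pics/c5.png

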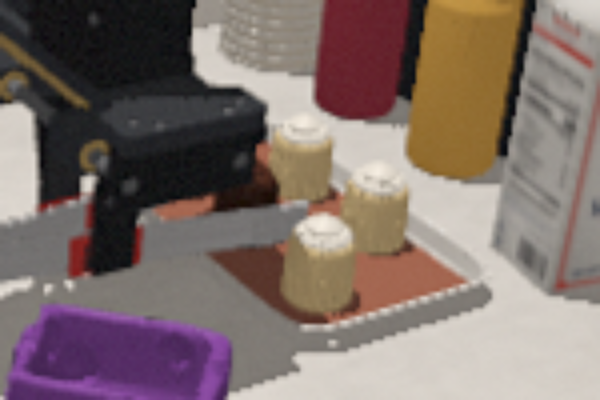

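The near paddle, about (270,225) in the crop, stands beside the dark cake and clear of the pale ones. I'll close the tongs.

```bash
python3 -m inch '[[0,0,0,0,0,0,0.46],[0,0,0,0,0,0,0.43],[0,0,0,0,0,0,0.4],[0,0,0,0,0,0,0.37],[0,0,0,0,0,0,0.34]]' 25
python3 -m inch '[[0,0,0,0,0,0,0.28],[0,0,0,0,0,0,0.2],[0,0,0,0,0,0,0.2],[0,0,0,0,0,0,0.2],[0,0,0,0,0,0,0.2]]' 25
```

```text
t: 10.02
position: [0.5588, -0.1386, 0.0243]
tool_rot: [0.013, 1.0, 0.0, 0.0]
ft_force: [0.7, -0.0, 0.5]
gripper_width: 0.0327
gripper_force: 25.0
t: 10.65
position: [0.5588, -0.1386, 0.0243]
tool_rot: [0.013, 1.0, 0.0, 0.0]
ft_force: [0.2, -0.6, -1.0]
gripper_width: 0.0325
gripper_force: 25.0
```

It is gripped at 32.5 mm, which means a paddle gap of about 35 mm, as expected. I'll lift.

```bash
python3 -m inch '[[0,0,0,0,0,-0.003,0.2],[0,0,0,0,0,-0.006,0.2],[0,0,0,0,0,-0.008,0.2],[0,0,0,0,0,-0.01,0.2],[0,0,0,0,0,-0.012,0.2]]' 25
python3 -m inch '[[0,0,0,0,0,-0.015,0.2],[0,0,0,0,0,-0.018,0.2],[0,0,0,0,0,-0.018,0.2],[0,0,0,0,0,-0.01,0.2],[0,0,0,0,0,0,0.2]]' 25
python3 k.py 6;python3 -c "
import cv2,numpy as np;b=cv2.imread('pics/scene6.png')[100:250,290:490]
cv2.imwrite('pics/c6.png',cv2.resize(b,(600,450)))"
```

```text
t: 11.28
position: [0.5588, -0.1386, 0.0642]
tool_rot: [0.013, 1.0, 0.0, 0.0]
ft_force: [0.8, 1.0, -0.1]
gripper_width: 0.0319
gripper_force: 25.0
t: 11.9
position: [0.5593, -0.1387, 0.1253]
tool_rot: [0.013, 1.0, -0.0, 0.001]
ft_force: [0.1, 0.0, -0.7]
gripper_width: 0.0323
gripper_force: 25.0
top 0
scene 0
```

View pics/c6.png

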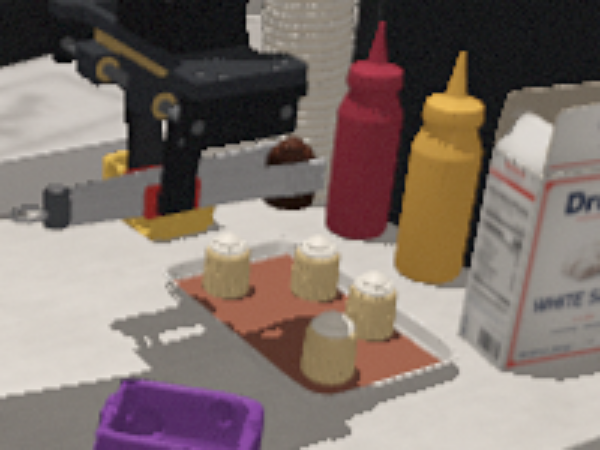

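The cake (290,172 in the crop) is held in the tongs, with the four pale cakes still standing. I'll get the dish's centre from its rim points.

Run:
```python
from h import *
P=np.load('top.npy');f=np.load('top_f.npy');H,S,V=cv2.split(cv2.cvtColor(f,cv2.COLOR_RGB2HSV))
m=(H>15)&(H<35)&(S>110)&(P[...,2]>.036)&(P[...,2]<.055)&(abs(P[...,0]-.68)<.08)&(abs(P[...,1]-.065)<.08)
q=P[m];print(len(q),np.percentile(q,[2,98],axis=0).round(4)); print(cv2.minAreaRect(q[:,:2].astype(np.float32)*1000))
```

```text
427 [[0.652  0.0225 0.0374]
 [0.7146 0.11   0.0493]]
((682.9459838867188, 66.69591522216797), (63.36347961425781, 89.77256774902344), 2.359142780303955)
```

```bash
python3 -m inch '[[0,0,0,-0.002,0.008,0,0.2],[0,0,0,-0.002,0.016,0,0.2],[0,0,0,-0.002,0.024,0,0.2],[0,0,0,-0.002,0.028,0,0.2],[0,0,0,-0.002,0.03,0,0.2]]' 25
python3 -m inch '[[0,0,0,-0.002,0.03,0,0.2],[0,0,0,-0.002,0.028,0,0.2],[0,0,0,-0.002,0.022,0,0.2],[0,0,0,-0.002,0.014,0,0.2],[0,0,0,-0.0028,0.0078,0,0.2]]' 25
python3 -m inch '[[0,0,0,0,0,0,0.2],[0,0,0,0,0,0,0.2],[0,0,0,0,0,0,0.2],[0,0,0,0,0,0,0.2],[0,0,0,0,0,0,0.2]]' 25
python3 - <<'E'
from h import *
c=cap('scene');save(c,'s7.png');P=cloud(c);f=c['frame'];H,S,V=cv2.split(cv2.cvtColor(f,cv2.COLOR_RGB2HSV))
b=(abs(P[...,0]-.683)<.05)&(abs(P[...,1]-.066)<.05)&(P[...,2]>.08)&(P[...,2]<.2)
q=P[b&(V<100)&(S>60)];print('cake',len(q),np.percentile(q,[2,50,98],axis=0).round(4) if len(q) else '')
t=cap('top');save(t,'t7.png')
a=f[80:230,260:480,::-1];d=t['frame'][70:260,200:420,::-1]
o=np.zeros((600,600,3),np.uint8);o[:330,:484]=cv2.resize(a,(484,330));o[330:,:313]=cv2.resize(d,(313,270));cv2.imwrite('pics/c7.png',o)
E
```

```text
t: 12.62
position: [0.5714, -0.0306, 0.124]
tool_rot: [0.012, 1.0, 0.0, -0.0]
ft_force: [0.2, 0.1, -0.6]
gripper_width: 0.0323
gripper_force: 25.0
t: 13.25
position: [0.5848, 0.0698, 0.1241]
tool_rot: [0.012, 1.0, 0.0, -0.0]
ft_force: [0.0, 0.0, -0.6]
gripper_width: 0.0324
gripper_force: 25.0
t: 13.88
position: [0.5849, 0.0683, 0.1244]
tool_rot: [0.013, 1.0, 0.0, 0.0]
ft_force: [0.5, -1.0, -1.2]
gripper_width: 0.0321
gripper_force: 25.0
cake 91 [[0.6656 0.0471 0.1072]
 [0.6774 0.0551 0.1391]
 [0.6936 0.0661 0.1488]]
```

View pics/c7.png

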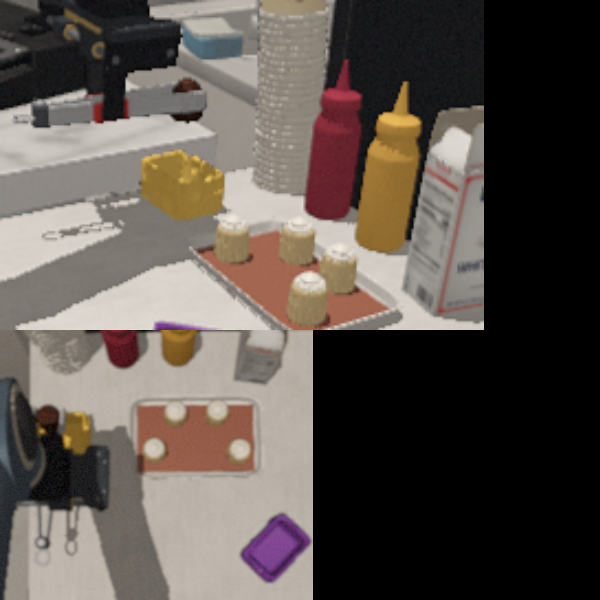

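The cake is held at about (0.682,0.066), with its underside near 0.105 m, above the middle of the dish and about 58 mm clear of the rim. The pale cakes and the dish haven't moved. I'll hand in.

```bash
python3 -c "
from workcell import bot
print(bot.hand_in())"
```

```text
the job is handed in; nothing more can be done
None
```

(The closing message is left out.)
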